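# Line up the stain treatments by height on the tray

### The arm

A 6-joint arm with a two-finger parallel gripper is mounted at the origin on a cart in front of the work surface, level with it; the furniture and walls round the work are solid. World frame = base frame: x ahead of the robot, y to its left, z up, the work surface at z = 0. Lengths are in m, angles in degrees, forces in N, time in s.
With the tool pointing down it reaches from about 0.25 to 0.775 m from the base axis. Payload 4 kg.
Tool frame: the origin (TCP) lies midway between the tips of the shut fingers; the grasp point (between the pads) lies 19 mm behind it; z points along the fingers, y is the line along which they close (so a half turn about z gives the same grasp; the last joint's range is limited). The gripper opens to 94 mm and grips with 3 to 60 N. Pads are 16 mm wide; open, the fingers measure 119 mm over their backs; the gripper's body (75 mm by 177 mm) begins 78 mm behind the grasp point.
Start: joints at [63.535, 4.996, 78.535, -0, 96.463, -5.907], TCP at [0.193, 0.515, 0.206] pointing down, gripper open.
Joint ranges: [-177.83, 177.83], [-43.37, 116.18], [15.69, 146.23], [-61.86, 241.86], [9.47, 152.12], [-147.06, 147.06]. Speed limits (degrees/s): [159.86, 159.86, 180, 180, 180, 180].

### API

Orientations are given as [roll, pitch, yaw] about the fixed x, y, z axes, in that order (R = Rz(yaw) Ry(pitch) Rx(roll)).
In Python, from bench import * gives the robot as it stands. The module is installed in compiled form; this text tells all that it offers.
- The arm moves only by the tool jog_arm, never from a script. Its argument "targets" is a list of rows, each an object of numbers: "tx", "ty", "tz": the shift along the tool's x, y, z in cm; "wx", "wy", "wz": the turn, a rotation vector about the tool's x, y, z in rad. In form: [{"tx": .., "ty": .., "tz": .., "wx": .., "wy": .., "wz": ..}, ...]. A call has 1 to 5 rows; each row shifts and turns the commanded pose from where the row before left it, along the tool's axes as they then stand; what a row does not reach is not made up. A row lasts 1/12 s, in which the tool goes at most 41.7 mm and 7.16 degrees, less where a joint would pass 70% of its speed; a pose out of reach is approached as far as the arm can. A call with a gripper value outside its range is refused whole. "grip" is the closure, from 0 (fully open) to 1 (shut), set as the call begins (left out, the last holds). The fingers move at their own pace and stop on an object; the grip force is fixed at half the most. Time passes only in rows, so rows that do not move let the fingers close. It gives the time, the measured TCP pose, the force, the opening and the grip force at its end, in the units of the state.
- sense(): the state, without advancing time (a new reading comes with each control period).
- snapshot(name): name is "scene" or "top" or "wrist"; returns a dict with "image" (400x640x3 uint8, blue, green, red), "vfov" (degrees; the focal length in pixels is half the picture's height over the tangent of half this angle, whatever the lens; pixels are square), "cx", "cy" (the principal point, pixels), "position" and "rotation" of the camera in the world; the wrist camera has in their place "T_tool_cam" (4x4, takes a point from camera to tool coordinates, whose origin is the TCP and whose axes are the flange's). Camera axes: x right, y down, z forward; pixel columns grow to the right and rows downward; lengths in m; the calibration is good to about 2 mm. A picture is of the moment at which its call begins: read the wrist's pose just before it. There is no depth.
- close_job(): hands the job in; it is judged then, once.
Trained networks look in a picture, given as the dict that the camera call returned (one of the last four; its "shot" number tells which), for a name from the list of things; names that differ only in an ending like _2 or _b are one class to them, and where a whole thing is asked for, a point or a joint stands for the part that bears it (a point fixed in the world has none). Each returns a list of dicts, best first, with "score" (0 to 1); they miss things now and then, are a little off and sometimes report something else, mostly with a low value. They report only what shows in the picture. A call takes as long as a camera call.
- outline_of(picture, name): "pixels" (400x640 bool, what is visible of it) and "rect" ([left, top, right, bottom] in pixels, round what is visible of it).
The state is a dict: "time": time; "joints": joint angles; "dq": joint speeds; "joint_torque": joint torques, N m; "eef_pos": TCP position; "ee_rot": TCP orientation; "ft_force": force on the tool from outside, world axes, zero at the start; "wrist_torque": the same for the moment, N m; "opening": finger opening in m; "grip_force": force on a finger pad.
Only numpy, scipy, OpenCV 4.12 (cv2) and the standard library are available. Lean on these libraries where they do the work, as an engineer would, in place of code of your own. Each camera call takes 0.05 s, during which the arm holds its last target. There are 200 camera calls.

### The job

Stand the soap bottle, the aerosol can, the dropper bottle and the blue dosing cap that wait along the front of the worktop upright on the four round pads of the white tray, one centred on each pad, in order of height: the tallest on the pad beside the tray's upright handle, then each next lower one, down to the lowest at the far end. Leave the red timer where it stands.

Things in the scene. Friction and masses are not known exactly. Their poses are not given: they have to be found in the camera images.
- soap_bottle: oval plastic bottle with yellow-orange cap, the tallest: 226 mm high. Body 81 mm wide along its y axis, 49 mm thick along its x axis (44 mm at 140 mm up, narrowing evenly to 34 mm at 190 mm); cap 34 mm across from 188 mm up. 0.3 kg. Loose, upright on the worktop between robot and tray or to the right of there; origin at the centre of its underside, z up. (A similar bottle out of reach far right is no part of the job.)
- aerosol_can: round dark blue and white aerosol can with its cap on, second in height: 161 mm high, 49 mm across (cap 46 mm, upper third). 0.2 kg. Loose, upright on the worktop between robot and tray or to the right of there; origin at the centre of its underside, z up. (A similar can out of reach far right is no part of the job.)
- dropper_bottle: small round brown bottle with black dropper top, third in height: 102 mm; body 33 mm across up to 60 mm, collar 24 mm across up to 77 mm, bulb 13 mm above. 0.07 kg. Loose, upright on the worktop between robot and tray or to the right of there; origin at the centre of its underside, z up. (A similar one at the far right is no part of the job.)
- blue_cap: light blue dosing cap lying mouth down, a plain drum, the lowest: 40 mm high, 65 mm across up to 35 mm, 56 mm at the very top. 0.02 kg. Loose, upright on the worktop between robot and tray or to the right of there; origin at the centre of its underside, z up.
- pad_1: flat round black rubber pad, 86 mm across, thin grey ring near its rim, one of four in a straight row, 98 mm centre to centre, on the fixed low white tray (104 x 436 mm); origin at the centre of its underside; its top is 2 mm above the origin, 10 mm above the worktop; x axis across the tray, y axis along the row. End pad, at the left end seen from the robot.
- pad_2: flat round black rubber pad, 86 mm across, thin grey ring near its rim, one of four in a straight row, 98 mm centre to centre, on the fixed low white tray (104 x 436 mm); origin at the centre of its underside; its top is 2 mm above the origin, 10 mm above the worktop; x axis across the tray, y axis along the row. Next to pad_1.
- pad_3: flat round black rubber pad, 86 mm across, thin grey ring near its rim, one of four in a straight row, 98 mm centre to centre, on the fixed low white tray (104 x 436 mm); origin at the centre of its underside; its top is 2 mm above the origin, 10 mm above the worktop; x axis across the tray, y axis along the row. Between pad_2 and pad_4.
- pad_4: flat round black rubber pad, 86 mm across, thin grey ring near its rim, one of four in a straight row, 98 mm centre to centre, on the fixed low white tray (104 x 436 mm); origin at the centre of its underside; its top is 2 mm above the origin, 10 mm above the worktop; x axis across the tray, y axis along the row. End pad, at the right end seen from the robot.
- tray_handle: fixed upright steel loop with a black grip, across one end of the tray (either end, by start): 78 mm wide across the tray, 75 mm high, 8 to 16 mm thick; origin at the middle of its foot, 8 mm above the worktop, 57 mm beyond the centre of the nearest pad. The other tray end has only a low white strip, 8 mm high.
- timer: red wind-up wash timer, 60 x 67 x 62 mm high, standing loose to the right of the tray; a bystander, not to be moved. Origin at the centre of its underside.

How it is judged (in metres and radians):
At the end, for the whole second after the job is handed in: Counting from the pad beside the handle: soap bottle, aerosol can, dropper bottle, blue cap, each within 15 mm of its pad's centre, upright (within 0.1 rad), standing on the pad (origin below 16 mm), released and at rest (((horizontal distance between tray_handle and pad_1 below 0.1 m and horizontal distance between soap_bottle and pad_1 below 0.015 m and horizontal distance between aerosol_can and pad_2 below 0.015 m and horizontal distance between dropper_bottle and pad_3 below 0.015 m and horizontal distance between blue_cap and pad_4 below 0.015 m) or (horizontal distance between tray_handle and pad_4 below 0.1 m and horizontal distance between soap_bottle and pad_4 below 0.015 m and horizontal distance between aerosol_can and pad_3 below 0.015 m and horizontal distance between dropper_bottle and pad_2 below 0.015 m and horizontal distance between blue_cap and pad_1 below 0.015 m)) and angle between each of soap_bottle, aerosol_can, dropper_bottle, blue_cap's own z axis and vertical below 0.1 rad and height (world z) of each of soap_bottle, aerosol_can, dropper_bottle, blue_cap below 0.016 m and linear speed of each of soap_bottle, aerosol_can, dropper_bottle, blue_cap below 0.02 m/s and angular speed of each of soap_bottle, aerosol_can, dropper_bottle, blue_cap below 0.2 rad/s); the robot touches nothing.
It fails at once if the red timer is moved more than 30 mm (distance of timer from where it was at the start of the episode above 0.03 m).
It also fails if it takes over 128 s, if anything falls off the work surface, if the arm or the gripper's body presses on something with over 40 N, if the wrist force passes 120 N, or if a joint passes its speed limit or range.

## Working session

There is one attempt and no reset: what is moved stays moved. The work goes in short steps, Python scripts to look and compute and a tool call to move; the robot and the scene stay as the last step left them, time stands still between calls to the robot, and variables do not carry over. Pictures are saved under pics/ and viewed, at most 14 in all, crops included, and the job is handed in when it is done.

Besides the shell and the picture viewer there is one more tool, called as name([rows], argument=value, ...), one row to a line, values as JSON. jog_arm: Moves the arm, as the interface text tells. Its arguments: {"type":"object","properties":{"targets":{"type":"array","items":{"type":"object","properties":{"tx":{"type":"number"},"ty":{"type":"number"},"tz":{"type":"number"},"wx":{"type":"number"},"wy":{"type":"number"},"wz":{"type":"number"}}}},"grip":{"type":"number"}},"required":["targets"]}

```bash
mkdir -p pics
cat > h.py <<'E'
from bench import *
import numpy as np, cv2
def ray(p,u,v):
    f=200/np.tan(np.radians(p['vfov'])/2)
    d=np.array([(u-p['cx'])/f,(v-p['cy'])/f,1.])
    return np.array(p['position']),np.array(p['rotation'])@d
def onz(p,u,v,z):
    o,d=ray(p,u,v); return (o+d*(z-o[2])/d[2])
def proj(p,X):
    f=200/np.tan(np.radians(p['vfov'])/2)
    c=np.array(p['rotation']).T@(np.array(X)-np.array(p['position']))
    return np.array([p['cx']+f*c[0]/c[2],p['cy']+f*c[1]/c[2]])
E
python3 - <<'E'
from h import *
s=sense(); print(s['time'],s['eef_pos'],s['ee_rot'],s['opening'])
for c in ['top','scene']:
    p=snapshot(c); cv2.imwrite(f'pics/{c}0.png',p['image']); print(c,p['vfov'],p['cx'],p['cy'],p['position'],np.round(p['rotation'],3).tolist())
    for n in ['soap_bottle','aerosol_can','dropper_bottle','blue_cap','pad_1','tray_handle','timer']:
        for r in outline_of(p,n):
            ys,xs=np.nonzero(r['pixels']); print(n,round(r['score'],2),r['rect'],xs.mean().round(1),ys.mean().round(1),onz(p,xs.mean(),ys.mean(),.01).round(3))
E
```

```text
0.0 [0.19290344 0.51447758 0.20430256] [-1.79874214e+02 -1.16483689e-02  1.59439804e+02] 0.09369134672845733
top 44.26147336034551 325.0648560931376 199.80817578445675 [ 0.41413109 -0.12941894  1.23625289] [-175.62, -0.386, -91.473]Traceback (most recent call last):
  File "<stdin>", line 7, in <module>
  File "h.py", line 8, in onz
    o,d=ray(p,u,v); return (o+d*(z-o[2])/d[2])
                                         ~^^^
IndexError: invalid index to scalar variable.
```

```bash
cat > h.py <<'E'
from bench import *
import numpy as np, cv2
from scipy.spatial.transform import Rotation as Ro
def cam(p,s=None):
    if 'position' in p: return np.array(p['position']),Ro.from_euler('xyz',p['rotation'],degrees=True).as_matrix()
    T=np.array(p['T_tool_cam']); R=Ro.from_euler('xyz',s['ee_rot'],degrees=True).as_matrix()
    return np.array(s['eef_pos'])+R@T[:3,3],R@T[:3,:3]
def onz(p,u,v,z,s=None):
    f=200/np.tan(np.radians(p['vfov'])/2); o,R=cam(p,s)
    d=R@np.array([(u-p['cx'])/f,(v-p['cy'])/f,1.]); return o+d*(z-o[2])/d[2]
def proj(p,X,s=None):
    f=200/np.tan(np.radians(p['vfov'])/2); o,R=cam(p,s)
    c=R.T@(np.array(X)-o); return np.array([p['cx']+f*c[0]/c[2],p['cy']+f*c[1]/c[2]])
E
python3 - <<'E'
from h import *
for c in ['top','scene']:
    p=snapshot(c); cv2.imwrite(f'pics/{c}0.png',p['image']); print(c,p['vfov'],p['cx'],p['cy'],p['position'],p['rotation'])
    for n in ['soap_bottle','aerosol_can','dropper_bottle','blue_cap','pad_1','tray_handle','timer']:
        for r in outline_of(p,n):
            ys,xs=np.nonzero(r['pixels']); print(n,round(r['score'],2),np.round(r['rect'],0).tolist(),xs.mean().round(1),ys.mean().round(1),onz(p,xs.mean(),ys.mean(),.01).round(3))
E
```

```text
top 44.26147336034551 325.0648560931376 199.80817578445675 [ 0.41413109 -0.12941894  1.23625289] [-175.61961299   -0.3855482   -91.473019  ]
soap_bottle 0.56 [224.0, 214.0, 262.0, 240.0] 243.0 228.5 [0.441 0.066 0.01 ]
aerosol_can 0.66 [346.0, 217.0, 371.0, 236.0] 358.3 227.3 [ 0.437 -0.221  0.01 ]
dropper_bottle 0.7 [300.0, 227.0, 310.0, 239.0] 303.3 232.5 [ 0.428 -0.084  0.01 ]
blue_cap 0.84 [409.0, 204.0, 438.0, 228.0] 423.3 216.0 [ 0.461 -0.384  0.01 ]
pad_1 0.93 [272.0, 153.0, 308.0, 191.0] 287.3 169.4 [ 0.587 -0.047  0.01 ]
pad_1 0.84 [232.0, 157.0, 261.0, 190.0] 247.9 171.6 [0.584 0.052 0.01 ]
pad_1 0.81 [349.0, 150.0, 384.0, 184.0] 365.6 165.7 [ 0.591 -0.244  0.01 ]
pad_1 0.7 [308.0, 150.0, 343.0, 182.0] 326.0 167.4 [ 0.589 -0.145  0.01 ]
tray_handle 0.7 [408.0, 204.0, 438.0, 227.0] 423.3 216.3 [ 0.46  -0.384  0.01 ]
tray_handle 0.55 [384.0, 148.0, 397.0, 178.0] 390.4 160.4 [ 0.603 -0.307  0.01 ]
timer 0.95 [415.0, 144.0, 447.0, 169.0] 432.4 155.1 [ 0.614 -0.414  0.01 ]
scene 46.660234974624096 311.5807481028711 200.5304424336548 [-0.0321551  -1.01825612  0.6911187 ] [-1.2173
[... 271 characters left out ...]
3   0.01 ]
dropper_bottle 0.59 [260.0, 183.0, 272.0, 220.0] 265.8 203.6 [ 0.45  -0.038  0.01 ]
blue_cap 0.88 [331.0, 253.0, 358.0, 284.0] 342.8 268.6 [ 0.466 -0.376  0.01 ]
pad_1 0.91 [334.0, 213.0, 368.0, 227.0] 350.8 223.2 [ 0.59  -0.242  0.01 ]
pad_1 0.88 [315.0, 195.0, 346.0, 216.0] 329.0 206.1 [ 0.59  -0.143  0.01 ]
pad_1 0.57 [278.0, 171.0, 303.0, 183.0] 290.7 177.1 [0.585 0.055 0.01 ]
pad_1 0.55 [300.0, 184.0, 326.0, 198.0] 311.7 191.4 [ 0.592 -0.051  0.01 ]
tray_handle 0.48 [349.0, 204.0, 382.0, 241.0] 365.5 219.2 [ 0.633 -0.248  0.01 ]
timer 0.82 [386.0, 228.0, 421.0, 265.0] 401.7 246.2 [ 0.634 -0.386  0.01 ]
timer 0.42 [301.0, 187.0, 326.0, 198.0] 312.2 191.3 [ 0.594 -0.051  0.01 ]
```

View pics/top0.png

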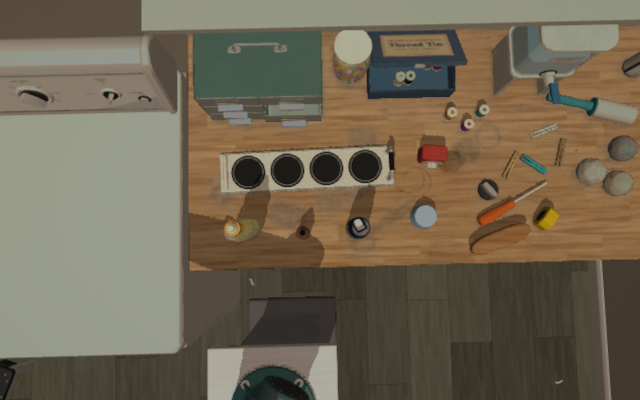

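View pics/scene0.png

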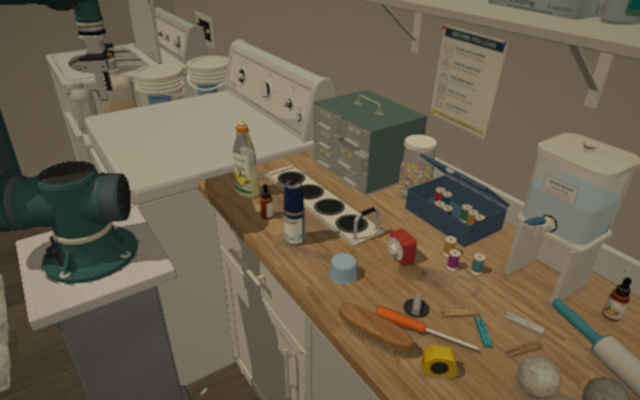

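Run:
```python
from h import *
p=snapshot('top'); im=cv2.resize(p['image'][195:255,215:445],None,fx=3.4,fy=3.4,interpolation=cv2.INTER_CUBIC); cv2.imwrite('pics/c1.png',im)
for n,u,v,z in [('soapcap',232,228.5,.226),('can',359.5,226,.161),('drop',302.5,232.5,.1),('cap',424,216,.04)]: print(n,onz(p,u,v,z).round(3))
w=snapshot('wrist'); print(w['vfov'],np.round(w['T_tool_cam'],3).tolist())
```

```text
soapcap [0.437 0.054 0.226]
can [ 0.437 -0.213  0.161]
drop [ 0.427 -0.085  0.1  ]
cap [ 0.46 -0.38  0.04]
58.446542300875734 [[-0.0, -0.959, -0.284, 0.083], [1.0, -0.0, 0.0, -0.001], [-0.0, -0.284, 0.959, -0.18], [0.0, 0.0, 0.0, 1.0]]
```

View pics/c1.png

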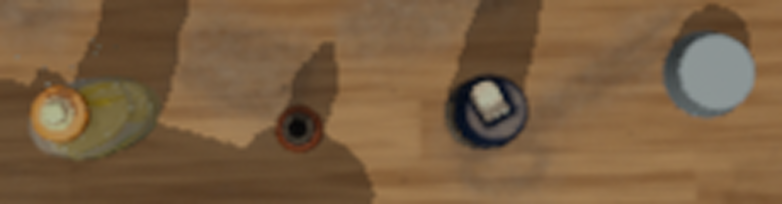

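jog_arm([
  {"tz": -2.2},
  {"tx": -2.6, "ty": -2.3, "tz": -1.1},
  {"tx": -2.6, "ty": -2.3, "tz": -1.1},
  {"tx": -2.6, "ty": -2.3, "tz": -1.1},
  {"tx": -2.6, "ty": -2.3, "tz": -1.1},
])

```text
schema error: expected keys tx, ty, tz, wx, wy, wz
```

jog_arm([
  {"tx": -2.6, "ty": -2.3},
  {"tx": -2.6, "ty": -2.3},
  {"tx": -2.6, "ty": -2.3},
  {"tx": -2.6, "ty": -2.3},
  {"tx": -2.6, "ty": -2.3},
])

```text
schema error: expected keys tx, ty, tz, wx, wy, wz
```

jog_arm([
  {"tx": -2.6, "ty": -2.3},
  {"tx": -2.6, "ty": -2.3},
  {"tx": -2.6, "ty": -2.3},
  {"tx": -1.3, "ty": -1.1},
  {},
])

```text
schema error: expected keys tx, ty, tz, wx, wy, wz
```

jog_arm([
  {"tx": -2.6, "ty": -2.3, "tz": -1.4, "wx": 0, "wy": 0, "wz": 0},
  {"tx": -2.6, "ty": -2.3, "tz": -1.4, "wx": 0, "wy": 0, "wz": 0},
  {"tx": -2.6, "ty": -2.3, "tz": -1.4, "wx": 0, "wy": 0, "wz": 0},
  {"tx": -2.6, "ty": -2.3, "tz": -1.4, "wx": 0, "wy": 0, "wz": 0},
  {"tx": -2.6, "ty": -2.3, "tz": -1.4, "wx": 0, "wy": 0, "wz": 0},
])

```text
time: 1.42
eef_pos: [0.2748, 0.3602, 0.2762]
ee_rot: [180.0, 0.0, 159.5]
ft_force: [0.1, 0.1, 0.6]
opening: 0.0941
grip_force: 0.0
```

jog_arm([
  {"tx": -2.6, "ty": -2.3, "tz": 0, "wx": 0, "wy": 0, "wz": 0},
  {"tx": -2.6, "ty": -2.3, "tz": 0, "wx": 0, "wy": 0, "wz": 0},
  {"tx": -2.6, "ty": -2.3, "tz": 0, "wx": 0, "wy": 0, "wz": 0},
  {"tx": -2.6, "ty": -2.3, "tz": 0, "wx": 0, "wy": 0, "wz": 0},
  {"tx": -2.6, "ty": -2.3, "tz": 0, "wx": 0, "wy": 0, "wz": 0},
])

```text
time: 1.83
eef_pos: [0.3562, 0.2068, 0.2758]
ee_rot: [180.0, 0.0, 159.5]
ft_force: [0.9, -0.0, -0.5]
opening: 0.094
grip_force: 0.0
```

jog_arm([
  {"tx": -2.6, "ty": -2.3, "tz": 0, "wx": 0, "wy": 0, "wz": 0},
  {"tx": -2.6, "ty": -2.3, "tz": 0, "wx": 0, "wy": 0, "wz": 0},
  {"tx": -2.6, "ty": -2.3, "tz": 0, "wx": 0, "wy": 0, "wz": 0},
  {"tx": -1.3, "ty": -1.1, "tz": 0, "wx": 0, "wy": 0, "wz": 0},
  {"tx": 0, "ty": 0, "tz": 0, "wx": 0, "wy": 0, "wz": 0},
])

```text
time: 2.25
eef_pos: [0.4141, 0.0986, 0.2751]
ee_rot: [-179.9, 0.0, 159.1]
ft_force: [-1.3, 0.3, -0.4]
opening: 0.0938
grip_force: 0.0
```

Run:
```python
from h import *
s=sense(); print(s['time'],s['eef_pos'],s['ee_rot'],s['opening'],s['ft_force'])
p=snapshot('wrist'); im=p['image'].copy()
for X in [(.437,.055,.226),(.437,.055,.188),(.437,.055,0)]:
    u=proj(p,X,s).astype(int); print(X,u); cv2.drawMarker(im,tuple(int(i) for i in u),(0,0,255))
cv2.imwrite('pics/w1.png',im)
for n in ['soap_bottle']:
    for r in outline_of(p,n): print(n,r['score'],r['rect'])
```

```text
2.25 [0.41412511 0.0986401  0.27512029] [-1.79937961e+02  1.39597431e-02  1.59126024e+02] 0.09380100277649975 [-1.32112382  0.28879016 -0.43079678]
(0.437, 0.055, 0.226) [283 269]
(0.437, 0.055, 0.188) [289 247]
(0.437, 0.055, 0) [304 188]
soap_bottle 0.81 [263.8, 166.6, 334.2, 279.9]
```

View pics/w1.png

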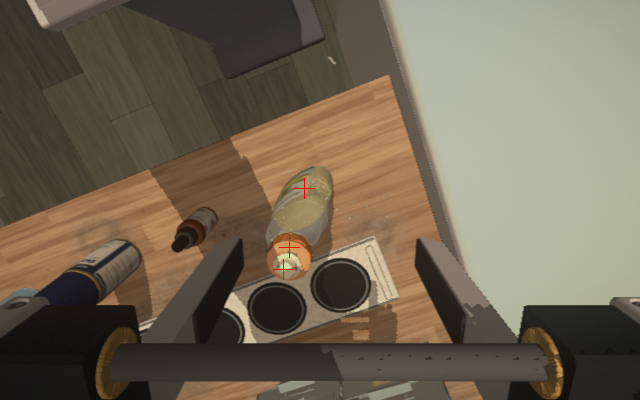

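jog_arm([
  {"tx": -1.9, "ty": -1.6, "tz": 0, "wx": 0, "wy": 0, "wz": 0},
  {"tx": -1.8, "ty": -1.5, "tz": 0, "wx": 0, "wy": 0, "wz": 0},
  {"tx": 0, "ty": 0, "tz": 2.8, "wx": 0, "wy": 0, "wz": 0},
  {"tx": 0, "ty": 0, "tz": 2.8, "wx": 0, "wy": 0, "wz": 0},
  {"tx": 0, "ty": 0, "tz": 2.8, "wx": 0, "wy": 0, "wz": 0},
])

```text
time: 2.77
eef_pos: [0.4368, 0.0607, 0.1912]
ee_rot: [179.9, 0.1, 159.5]
ft_force: [0.2, 0.0, -0.7]
opening: 0.094
grip_force: 0.0
```

jog_arm([
  {"tx": 0, "ty": 0, "tz": 0, "wx": 0, "wy": 0, "wz": 0},
])

```text
time: 2.85
eef_pos: [0.4326, 0.0608, 0.1854]
ee_rot: [-179.8, -0.6, 159.6]
ft_force: [0.4, 0.0, -0.6]
opening: 0.0936
grip_force: 0.0
```

Run:
```python
from h import *
s=sense(); print(s['time'],s['eef_pos'],s['ee_rot'],s['opening'],s['ft_force'])
p=snapshot('wrist'); cv2.imwrite('pics/w2.png',p['image'])
```

```text
2.85 [0.43263948 0.06080038 0.18536146] [-179.79383142   -0.63907223  159.56122369] 0.09362282026267385 [ 0.39883176  0.01255563 -0.62082643]
```

View pics/w2.png

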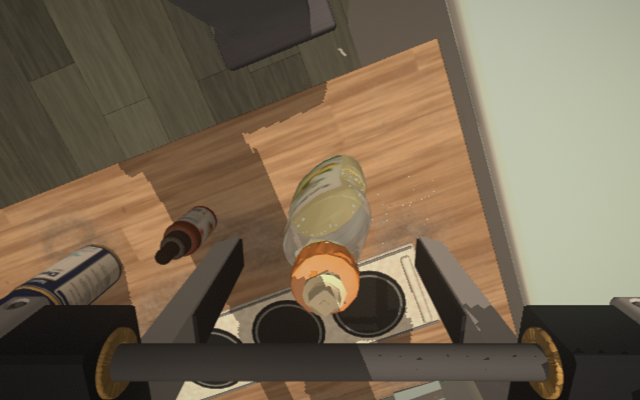

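jog_arm([
  {"tx": 0, "ty": 0, "tz": 0, "wx": 0, "wy": 0, "wz": 0},
  {"tx": 0, "ty": 0, "tz": 0, "wx": 0, "wy": 0, "wz": 0},
])

```text
time: 3.07
eef_pos: [0.4378, 0.0602, 0.194]
ee_rot: [179.9, 0.2, 159.5]
ft_force: [0.6, -0.6, 0.9]
opening: 0.094
grip_force: 0.0
```

Run:
```python
from h import *
s=sense(); print(s['time'],s['eef_pos'],s['ee_rot'],s['opening'],s['ft_force'])
```

```text
3.0667 [0.43775007 0.0602002  0.19402872] [179.90147911   0.22110791 159.5179263 ] 0.09396121285904434 [ 0.61458905 -0.60535392  0.91479192]
```

jog_arm([
  {"tx": 0, "ty": 0, "tz": 0.4, "wx": 0, "wy": 0, "wz": 0},
  {"tx": 0, "ty": 0, "tz": 0, "wx": 0, "wy": 0, "wz": 0},
])

```text
time: 3.23
eef_pos: [0.4374, 0.0597, 0.1888]
ee_rot: [179.9, 0.1, 159.5]
ft_force: [-0.2, -0.1, -0.7]
opening: 0.0945
grip_force: 0.0
```

jog_arm([
  {"tx": 0, "ty": 0, "tz": 0, "wx": 0, "wy": 0, "wz": 0},
  {"tx": 0, "ty": 0, "tz": 0, "wx": 0, "wy": 0, "wz": 0},
  {"tx": 0, "ty": 0, "tz": 0, "wx": 0, "wy": 0, "wz": 0},
  {"tx": 0, "ty": 0, "tz": 0, "wx": 0, "wy": 0, "wz": 0},
  {"tx": 0, "ty": 0, "tz": 0, "wx": 0, "wy": 0, "wz": 0},
], grip=1)

```text
time: 3.65
eef_pos: [0.4367, 0.0594, 0.1875]
ee_rot: [180.0, 0.0, 159.4]
ft_force: [-1.0, 1.1, 0.3]
opening: 0.0642
grip_force: 0.0
```

jog_arm([
  {"tx": 0, "ty": 0, "tz": 0, "wx": 0, "wy": 0, "wz": 0},
  {"tx": 0, "ty": 0, "tz": 0, "wx": 0, "wy": 0, "wz": 0},
  {"tx": 0, "ty": 0, "tz": 0, "wx": 0, "wy": 0, "wz": 0},
  {"tx": 0, "ty": 0, "tz": 0, "wx": 0, "wy": 0, "wz": 0},
  {"tx": 0, "ty": 0, "tz": 0, "wx": 0, "wy": 0, "wz": 0},
])

```text
time: 4.07
eef_pos: [0.4367, 0.0592, 0.1875]
ee_rot: [-180.0, 0.0, 159.4]
ft_force: [-0.4, -0.6, 0.4]
opening: 0.034
grip_force: 29.1
```

jog_arm([
  {"tx": 0, "ty": 0, "tz": -1, "wx": 0, "wy": 0, "wz": 0},
  {"tx": 0, "ty": 0, "tz": -2, "wx": 0, "wy": 0, "wz": 0},
  {"tx": 0, "ty": 0, "tz": -2, "wx": 0, "wy": 0, "wz": 0.12},
  {"tx": 0, "ty": 0, "tz": 0, "wx": 0, "wy": 0, "wz": 0.12},
  {"tx": 0, "ty": 0, "tz": 0, "wx": 0, "wy": 0, "wz": 0.12},
])

```text
time: 4.48
eef_pos: [0.4373, 0.0596, 0.2392]
ee_rot: [179.9, 0.1, 138.5]
ft_force: [-0.6, 0.1, -4.2]
opening: 0.0337
grip_force: 28.8
```

jog_arm([
  {"tx": 0, "ty": 0, "tz": 0, "wx": 0, "wy": 0, "wz": 0.12},
  {"tx": 0, "ty": 0, "tz": 0, "wx": 0, "wy": 0, "wz": 0.12},
  {"tx": 0, "ty": 0, "tz": 0, "wx": 0, "wy": 0, "wz": 0.12},
  {"tx": 0, "ty": 0, "tz": 0, "wx": 0, "wy": 0, "wz": 0.12},
  {"tx": 0, "ty": 0, "tz": 0, "wx": 0, "wy": 0, "wz": 0.12},
])

```text
time: 4.9
eef_pos: [0.4363, 0.0596, 0.2372]
ee_rot: [-179.9, -0.0, 104.1]
ft_force: [-1.0, 0.4, -4.3]
opening: 0.0335
grip_force: 28.8
```

jog_arm([
  {"tx": 0, "ty": 0, "tz": 0, "wx": 0, "wy": 0, "wz": 0.12},
  {"tx": 0, "ty": 0, "tz": 0, "wx": 0, "wy": 0, "wz": 0.12},
  {"tx": 0, "ty": 0, "tz": 0, "wx": 0, "wy": 0, "wz": 0},
  {"tx": 0, "ty": 0, "tz": 0, "wx": 0, "wy": 0, "wz": 0},
])

```text
time: 5.23
eef_pos: [0.4365, 0.0595, 0.2373]
ee_rot: [-179.9, -0.0, 90.9]
ft_force: [-0.1, -0.7, -3.0]
opening: 0.0339
grip_force: 28.9
```

jog_arm([
  {"tx": 0, "ty": 3, "tz": 0, "wx": 0, "wy": 0, "wz": 0},
  {"tx": 0, "ty": 3, "tz": 0, "wx": 0, "wy": 0, "wz": 0},
  {"tx": 0, "ty": 3, "tz": 0, "wx": 0, "wy": 0, "wz": 0},
  {"tx": 0, "ty": 3, "tz": 0, "wx": 0, "wy": 0, "wz": 0},
  {"tx": -1, "ty": 3, "tz": 0, "wx": 0, "wy": 0, "wz": 0},
])

```text
time: 5.65
eef_pos: [0.5879, 0.0529, 0.237]
ee_rot: [-180.0, -0.1, 91.0]
ft_force: [-0.1, 0.4, -2.9]
opening: 0.0335
grip_force: 30.0
```

jog_arm([
  {"tx": -3, "ty": 0, "tz": 0, "wx": 0, "wy": 0, "wz": 0},
  {"tx": -3, "ty": 0, "tz": 0, "wx": 0, "wy": 0, "wz": 0},
  {"tx": -3, "ty": 0, "tz": 0, "wx": 0, "wy": 0, "wz": 0},
  {"tx": -3, "ty": 0, "tz": 0, "wx": 0, "wy": 0, "wz": 0},
  {"tx": -3, "ty": 0, "tz": 0, "wx": 0, "wy": 0, "wz": 0},
])

```text
time: 6.07
eef_pos: [0.5885, -0.1, 0.2369]
ee_rot: [-179.9, -0.0, 90.9]
ft_force: [0.4, 0.4, -3.4]
opening: 0.0334
grip_force: 30.5
```

jog_arm([
  {"tx": -3, "ty": 0, "tz": 0, "wx": 0, "wy": 0, "wz": 0},
  {"tx": -3, "ty": 0, "tz": 0, "wx": 0, "wy": 0, "wz": 0},
  {"tx": -3, "ty": 0, "tz": 0, "wx": 0, "wy": 0, "wz": 0},
  {"tx": -3, "ty": 0, "tz": 0, "wx": 0, "wy": 0, "wz": 0},
  {"tx": -1, "ty": 0, "tz": 0, "wx": 0, "wy": 0, "wz": 0},
])

```text
time: 6.48
eef_pos: [0.5894, -0.2332, 0.2363]
ee_rot: [-179.9, 0.1, 90.6]
ft_force: [-0.8, -0.9, -3.7]
opening: 0.0332
grip_force: 30.2
```

jog_arm([
  {"tx": 0, "ty": 0, "tz": 0, "wx": 0, "wy": 0, "wz": 0},
  {"tx": 0, "ty": 0, "tz": 0, "wx": 0, "wy": 0, "wz": 0},
  {"tx": 0, "ty": 0, "tz": 0, "wx": 0, "wy": 0, "wz": 0},
  {"tx": 0, "ty": 0, "tz": 0, "wx": 0, "wy": 0, "wz": 0},
])

```text
time: 6.82
eef_pos: [0.5904, -0.2269, 0.2377]
ee_rot: [180.0, -0.0, 90.8]
ft_force: [0.1, 0.6, -2.8]
opening: 0.0335
grip_force: 30.0
```

Run:
```python
from h import *
s=sense(); print(s['time'],s['eef_pos'],s['ee_rot'],s['opening'],s['ft_force'],s['grip_force'])
p=snapshot('wrist'); im=p['image'].copy()
for X in [(.5905,-.243,.01),(.5895,-.144,.01),(.604,-.3,.083)]:
    u=proj(p,X,s).astype(int); print(X,u); cv2.drawMarker(im,tuple(int(i) for i in u),(0,0,255))
cv2.imwrite('pics/w3.png',im)
```

```text
6.8167 [ 0.59042468 -0.226904    0.23765732] [ 1.79988859e+02 -4.85333250e-02  9.08459537e+01] 0.0334667820508088 [ 0.06341218  0.58885973 -2.8244813 ] 30.031141770305112
(0.5905, -0.243, 0.01) [328 181]
(0.5895, -0.144, 0.01) [329  93]
(0.604, -0.3, 0.083) [341 252]
```

View pics/w3.png

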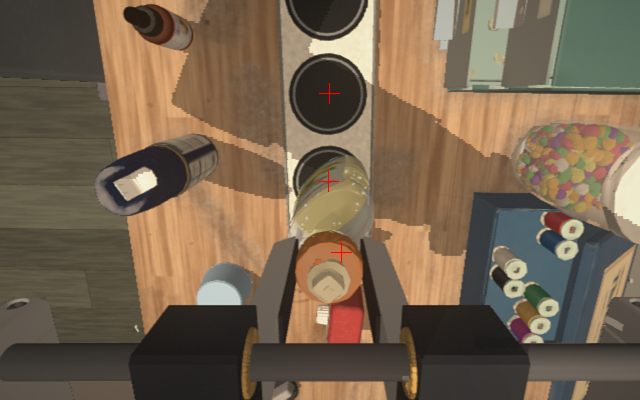

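jog_arm([
  {"tx": -1, "ty": 0, "tz": 0, "wx": 0, "wy": 0, "wz": 0},
  {"tx": -0.8, "ty": 0, "tz": 0, "wx": 0, "wy": 0, "wz": 0},
  {"tx": 0, "ty": 0, "tz": 1.5, "wx": 0, "wy": 0, "wz": 0},
  {"tx": 0, "ty": 0, "tz": 1.5, "wx": 0, "wy": 0, "wz": 0},
  {"tx": 0, "ty": 0, "tz": 0.6, "wx": 0, "wy": 0, "wz": 0},
])

```text
time: 7.28
eef_pos: [0.5895, -0.2471, 0.199]
ee_rot: [-179.8, -0.1, 90.7]
ft_force: [-0.3, -0.3, -3.9]
opening: 0.0333
grip_force: 29.9
```

jog_arm([
  {"tx": 0, "ty": 0, "tz": 0, "wx": 0, "wy": 0, "wz": 0},
  {"tx": 0, "ty": 0, "tz": 0, "wx": 0, "wy": 0, "wz": 0},
  {"tx": 0, "ty": 0, "tz": 0, "wx": 0, "wy": 0, "wz": 0},
  {"tx": 0, "ty": 0, "tz": 0.2, "wx": 0, "wy": 0, "wz": 0},
  {"tx": 0, "ty": 0, "tz": 0, "wx": 0, "wy": 0, "wz": 0},
])

```text
time: 7.7
eef_pos: [0.5905, -0.2468, 0.1998]
ee_rot: [180.0, 0.0, 90.7]
ft_force: [-0.6, 0.2, -3.8]
opening: 0.0333
grip_force: 29.8
```

Run:
```python
from h import *
s=sense(); print(s['time'],s['eef_pos'],s['ee_rot'],s['ft_force'])
p=snapshot('wrist'); a=p['image'].copy()
u=proj(p,(.5905,-.243,.01),s); cv2.drawMarker(a,tuple(int(i) for i in u),(0,0,255))
p=snapshot('scene'); b=p['image'][90:290,200:440]; b=cv2.resize(b,(480,400))
cv2.imwrite('pics/w4.png',np.hstack([a[:,160:480],b]))
```

```text
7.7 [ 0.59054372 -0.24678699  0.19984018] [1.79962805e+02 1.46588893e-02 9.06914972e+01] [-0.64858913  0.21282081 -3.77547453]
```

View pics/w4.png

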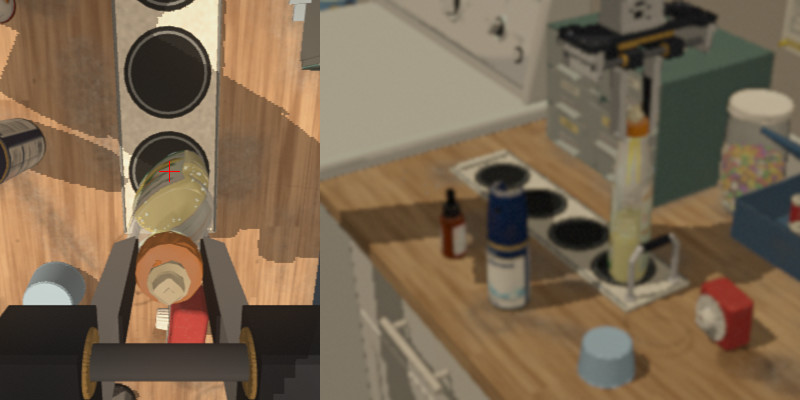

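jog_arm([
  {"tx": 0, "ty": 0, "tz": 0.2, "wx": 0, "wy": 0, "wz": 0},
  {"tx": 0, "ty": 0, "tz": 0, "wx": 0, "wy": 0, "wz": 0},
  {"tx": 0, "ty": 0, "tz": 0, "wx": 0, "wy": 0, "wz": 0},
])

```text
time: 8.05
eef_pos: [0.5907, -0.247, 0.1987]
ee_rot: [179.9, 0.1, 90.7]
ft_force: [-0.4, 0.4, 0.1]
opening: 0.0333
grip_force: 30.0
```

Contact with the pad (the weight is gone from the wrist). Open and rise.

jog_arm([
  {"tx": 0, "ty": 0, "tz": 0, "wx": 0, "wy": 0, "wz": 0},
  {"tx": 0, "ty": 0, "tz": 0, "wx": 0, "wy": 0, "wz": 0},
  {"tx": 0, "ty": 0, "tz": 0, "wx": 0, "wy": 0, "wz": 0},
  {"tx": 0, "ty": 0, "tz": 0, "wx": 0, "wy": 0, "wz": 0},
  {"tx": 0, "ty": 0, "tz": 0, "wx": 0, "wy": 0, "wz": 0},
], grip=0)

```text
time: 8.47
eef_pos: [0.5904, -0.2467, 0.1974]
ee_rot: [180.0, -0.0, 90.7]
ft_force: [-0.4, 0.4, 0.4]
opening: 0.0636
grip_force: 0.0
```

jog_arm([
  {"tx": 0, "ty": 0, "tz": -2, "wx": 0, "wy": 0, "wz": 0},
  {"tx": 0, "ty": 0, "tz": -2, "wx": 0, "wy": 0, "wz": 0},
  {"tx": 0, "ty": 0, "tz": -2, "wx": 0, "wy": 0, "wz": 0},
  {"tx": 0, "ty": 0, "tz": -2, "wx": 0, "wy": 0, "wz": 0},
])

```text
time: 8.8
eef_pos: [0.5902, -0.2466, 0.2782]
ee_rot: [-180.0, -0.0, 90.7]
ft_force: [0.3, -0.1, 0.8]
opening: 0.09
grip_force: 0.0
```

jog_arm([
  {"tx": 0, "ty": -3, "tz": 0, "wx": 0, "wy": 0, "wz": 0},
  {"tx": 0, "ty": -3, "tz": 0, "wx": 0, "wy": 0, "wz": 0},
  {"tx": 0, "ty": -3, "tz": 0, "wx": 0, "wy": 0, "wz": 0},
  {"tx": 0, "ty": -3, "tz": 0, "wx": 0, "wy": 0, "wz": 0},
  {"tx": 2, "ty": -3.4, "tz": 0, "wx": 0, "wy": 0, "wz": 0},
])

```text
time: 9.22
eef_pos: [0.4349, -0.2303, 0.2765]
ee_rot: [-179.9, 0.0, 90.5]
ft_force: [-0.0, -0.6, 0.2]
opening: 0.0943
grip_force: 0.0
```

jog_arm([
  {"tx": 1.4, "ty": 0, "tz": 2, "wx": 0, "wy": 0, "wz": 0.013},
  {"tx": 0, "ty": 0, "tz": 2, "wx": 0, "wy": 0, "wz": 0},
  {"tx": 0, "ty": 0, "tz": 2, "wx": 0, "wy": 0, "wz": 0},
  {"tx": 0, "ty": 0, "tz": 0, "wx": 0, "wy": 0, "wz": 0},
  {"tx": 0, "ty": 0, "tz": 0, "wx": 0, "wy": 0, "wz": 0},
])

```text
time: 9.63
eef_pos: [0.4354, -0.2141, 0.2167]
ee_rot: [-179.9, -0.1, 89.9]
ft_force: [-0.7, 0.8, 0.5]
opening: 0.0938
grip_force: 0.0
```

Run:
```python
from h import *
s=sense(); print(s['time'],s['eef_pos'],s['ee_rot'],s['ft_force'])
p=snapshot('wrist'); a=p['image'].copy()
for X in [(.435,-.214,.161)]:
    u=proj(p,X,s); print(u); cv2.drawMarker(a,tuple(int(i) for i in u),(0,0,255))
for r in outline_of(p,'aerosol_can'): print(r['score'],r['rect'])
t=snapshot('top');b=cv2.resize(t['image'][130:250,210:450],(480,240))
for n in ['soap_bottle','aerosol_can']:
  for r in outline_of(t,n): print(n,r['score'],r['rect'])
c=np.zeros((400,480,3),np.uint8);c[:240]=b
cv2.imwrite('pics/w5.png',np.hstack([a[:,160:480],c]))
```

```text
9.6333 [ 0.43537373 -0.21414006  0.21671069] [-1.79887443e+02 -8.00134612e-02  8.99470839e+01] [-0.71445565  0.82456656  0.50580998]
[328.88114125 216.73301592]
0.91 [298.2, 151.3, 358.1, 246.7]
soap_bottle 0.95 [355.4, 142.4, 386.5, 173.2]
```

View pics/w5.png

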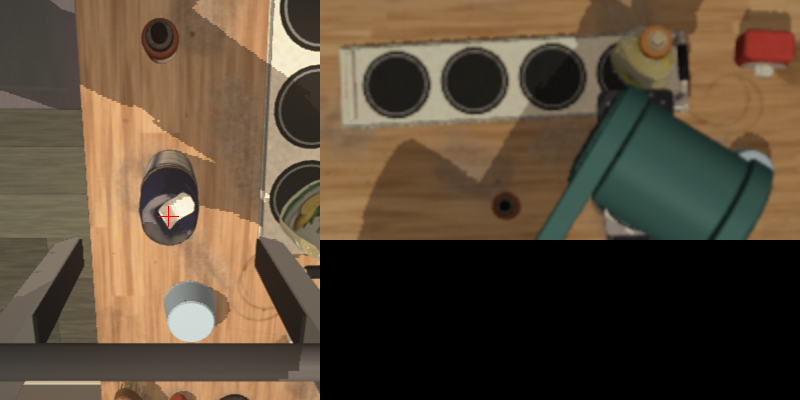

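jog_arm([
  {"tx": 0, "ty": 0, "tz": 3, "wx": 0, "wy": 0, "wz": 0},
  {"tx": 0, "ty": 0, "tz": 3, "wx": 0, "wy": 0, "wz": 0},
  {"tx": 0, "ty": 0, "tz": 3, "wx": 0, "wy": 0, "wz": 0},
  {"tx": 0, "ty": 0, "tz": 1.5, "wx": 0, "wy": 0, "wz": 0},
  {"tx": 0, "ty": 0, "tz": 0, "wx": 0, "wy": 0, "wz": 0},
])

```text
time: 10.3
eef_pos: [0.4339, -0.2133, 0.1087]
ee_rot: [-179.6, -0.2, 89.9]
ft_force: [-0.1, -0.3, 0.7]
opening: 0.094
grip_force: 0.0
```

jog_arm([
  {"tx": 0, "ty": 0, "tz": 0, "wx": 0, "wy": 0, "wz": 0},
  {"tx": 0, "ty": 0, "tz": 0, "wx": 0, "wy": 0, "wz": 0},
  {"tx": 0, "ty": 0, "tz": 0, "wx": 0, "wy": 0, "wz": 0},
  {"tx": 0, "ty": 0, "tz": 0, "wx": 0, "wy": 0, "wz": 0},
  {"tx": 0, "ty": 0, "tz": 0, "wx": 0, "wy": 0, "wz": 0},
], grip=1)

```text
time: 10.72
eef_pos: [0.4367, -0.2151, 0.1139]
ee_rot: [179.9, 0.1, 89.9]
ft_force: [-0.4, -0.2, 0.0]
opening: 0.0641
grip_force: 0.0
```

jog_arm([
  {"tx": 0, "ty": 0, "tz": 0, "wx": 0, "wy": 0, "wz": 0},
  {"tx": 0, "ty": 0, "tz": 0, "wx": 0, "wy": 0, "wz": 0},
  {"tx": 0, "ty": 0, "tz": 0, "wx": 0, "wy": 0, "wz": 0},
  {"tx": 0, "ty": 0, "tz": 0, "wx": 0, "wy": 0, "wz": 0},
  {"tx": 0, "ty": 0, "tz": 0, "wx": 0, "wy": 0, "wz": 0},
])

```text
time: 11.13
eef_pos: [0.436, -0.2147, 0.1127]
ee_rot: [180.0, 0.0, 89.9]
ft_force: [-0.5, 0.5, 1.8]
opening: 0.045
grip_force: 30.0
```

jog_arm([
  {"tx": 0, "ty": 0, "tz": -1, "wx": 0, "wy": 0, "wz": 0},
  {"tx": 0, "ty": 0, "tz": -2, "wx": 0, "wy": 0, "wz": 0},
  {"tx": 0, "ty": 0, "tz": -2, "wx": 0, "wy": 0, "wz": 0},
  {"tx": 2, "ty": 0, "tz": 0, "wx": 0, "wy": 0, "wz": 0},
  {"tx": 2, "ty": 1.3, "tz": 0, "wx": 0, "wy": 0, "wz": 0},
])

```text
time: 11.55
eef_pos: [0.4485, -0.1752, 0.1643]
ee_rot: [179.9, 0.1, 89.8]
ft_force: [0.2, 0.1, -4.0]
opening: 0.0449
grip_force: 29.9
```

jog_arm([
  {"tx": 2, "ty": 2, "tz": 0, "wx": 0, "wy": 0, "wz": 0},
  {"tx": 1, "ty": 3, "tz": 0, "wx": 0, "wy": 0, "wz": 0},
  {"tx": 0, "ty": 3, "tz": 0, "wx": 0, "wy": 0, "wz": 0},
  {"tx": 0, "ty": 3, "tz": 0, "wx": 0, "wy": 0, "wz": 0},
  {"tx": 0, "ty": 3, "tz": 0, "wx": 0, "wy": 0, "wz": 0},
])

```text
time: 11.97
eef_pos: [0.5902, -0.144, 0.1622]
ee_rot: [-180.0, -0.0, 90.0]
ft_force: [-0.3, 0.1, -2.1]
opening: 0.0444
grip_force: 29.9
```

jog_arm([
  {"tx": 0, "ty": 0, "tz": 0, "wx": 0, "wy": 0, "wz": 0},
  {"tx": 0, "ty": 0, "tz": 0, "wx": 0, "wy": 0, "wz": 0},
  {"tx": 0, "ty": 0, "tz": 0, "wx": 0, "wy": 0, "wz": 0},
  {"tx": 0, "ty": 0, "tz": 0, "wx": 0, "wy": 0, "wz": 0},
  {"tx": 0, "ty": 0, "tz": 0, "wx": 0, "wy": 0, "wz": 0},
])

```text
time: 12.38
eef_pos: [0.5882, -0.1449, 0.1631]
ee_rot: [180.0, 0.0, 89.9]
ft_force: [-0.4, 0.0, -2.4]
opening: 0.045
grip_force: 29.9
```

Run:
```python
from h import *
s=sense(); print(s['time'],s['eef_pos'],s['ee_rot'],s['ft_force'],s['opening'])
p=snapshot('wrist'); a=p['image'].copy()
e=np.array(s['eef_pos'])
for X in [(.5895,-.1445,.01),e+[0,0,.048],(.588,-.047,.01)]:
    u=proj(p,X,s); print(u); cv2.drawMarker(a,tuple(int(i) for i in u),(0,0,255))
p=snapshot('scene'); b=cv2.resize(p['image'][90:290,200:440],(480,400))
cv2.imwrite('pics/w6.png',np.hstack([a[:,160:480],b]))
```

```text
12.3833 [ 0.58820634 -0.14486575  0.16310523] [1.79974970e+02 7.18728566e-03 8.99115619e+01] [-0.44194123  0.04709259 -2.38818716] 0.04499283746912569
[330.42483822 182.85935339]
[329.5767957  298.49349488]
[328.65381195  75.33224589]
```

View pics/w6.png

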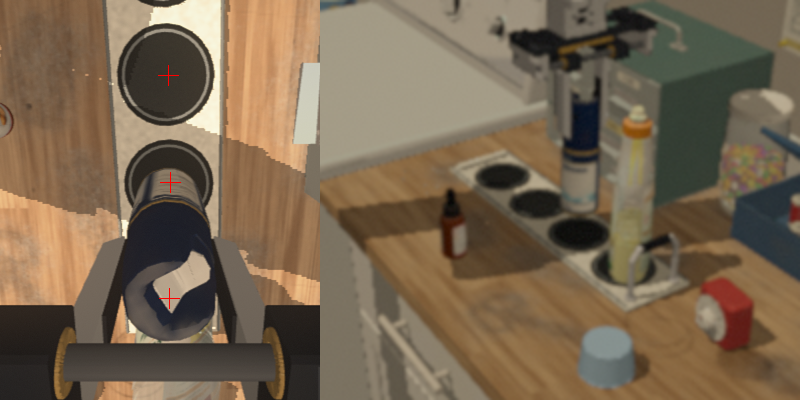

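jog_arm([
  {"tx": 0, "ty": 0, "tz": 1.5, "wx": 0, "wy": 0, "wz": 0},
  {"tx": 0, "ty": 0, "tz": 1.5, "wx": 0, "wy": 0, "wz": 0},
  {"tx": 0, "ty": 0, "tz": 0.8, "wx": 0, "wy": 0, "wz": 0},
  {"tx": 0, "ty": 0, "tz": 0, "wx": 0, "wy": 0, "wz": 0},
  {"tx": 0, "ty": 0, "tz": 0, "wx": 0, "wy": 0, "wz": 0},
])

```text
time: 12.9
eef_pos: [0.5888, -0.1448, 0.1246]
ee_rot: [-180.0, -0.0, 89.9]
ft_force: [0.6, 0.3, -2.2]
opening: 0.0448
grip_force: 29.9
```

jog_arm([
  {"tx": 0, "ty": 0, "tz": 0.2, "wx": 0, "wy": 0, "wz": 0},
  {"tx": 0, "ty": 0, "tz": 0, "wx": 0, "wy": 0, "wz": 0},
  {"tx": 0, "ty": 0, "tz": 0, "wx": 0, "wy": 0, "wz": 0},
])

```text
time: 13.15
eef_pos: [0.5893, -0.1448, 0.123]
ee_rot: [179.9, 0.0, 89.9]
ft_force: [-0.1, -0.0, -2.4]
opening: 0.0449
grip_force: 29.9
```

jog_arm([
  {"tx": 0, "ty": 0, "tz": 0.15, "wx": 0, "wy": 0, "wz": 0},
  {"tx": 0, "ty": 0, "tz": 0, "wx": 0, "wy": 0, "wz": 0},
  {"tx": 0, "ty": 0, "tz": 0, "wx": 0, "wy": 0, "wz": 0},
])

```text
time: 13.4
eef_pos: [0.5895, -0.1448, 0.1221]
ee_rot: [179.9, 0.0, 89.9]
ft_force: [-1.3, 0.8, 2.4]
opening: 0.0442
grip_force: 30.0
```

jog_arm([
  {"tx": 0, "ty": 0, "tz": 0, "wx": 0, "wy": 0, "wz": 0},
  {"tx": 0, "ty": 0, "tz": 0, "wx": 0, "wy": 0, "wz": 0},
  {"tx": 0, "ty": 0, "tz": 0, "wx": 0, "wy": 0, "wz": 0},
  {"tx": 0, "ty": 0, "tz": 0, "wx": 0, "wy": 0, "wz": 0},
  {"tx": 0, "ty": 0, "tz": 0, "wx": 0, "wy": 0, "wz": 0},
], grip=0)

```text
time: 13.82
eef_pos: [0.589, -0.1447, 0.1208]
ee_rot: [-180.0, -0.0, 89.9]
ft_force: [-0.4, 0.4, 0.7]
opening: 0.0746
grip_force: 0.0
```

jog_arm([
  {"tx": 0, "ty": 0, "tz": -2, "wx": 0, "wy": 0, "wz": 0},
  {"tx": 0, "ty": 0, "tz": -2, "wx": 0, "wy": 0, "wz": 0},
  {"tx": 0, "ty": 0, "tz": -2, "wx": 0, "wy": 0, "wz": 0},
  {"tx": 0, "ty": 0, "tz": -2, "wx": 0, "wy": 0, "wz": 0},
  {"tx": 0, "ty": 0, "tz": -1, "wx": 0, "wy": 0, "wz": 0},
])

```text
time: 14.23
eef_pos: [0.59, -0.1451, 0.2141]
ee_rot: [179.8, 0.1, 89.9]
ft_force: [0.7, -0.5, -0.3]
opening: 0.0941
grip_force: 0.0
```

jog_arm([
  {"tx": 1.2, "ty": -3.2, "tz": 0, "wx": 0, "wy": 0, "wz": 0},
  {"tx": 1.2, "ty": -3.2, "tz": 0, "wx": 0, "wy": 0, "wz": 0},
  {"tx": 1.2, "ty": -3.2, "tz": 0, "wx": 0, "wy": 0, "wz": 0},
  {"tx": 1.2, "ty": -3.2, "tz": 0, "wx": 0, "wy": 0, "wz": 0},
  {"tx": 1.2, "ty": -3.4, "tz": 0, "wx": 0, "wy": 0, "wz": 0},
])

```text
time: 14.65
eef_pos: [0.4256, -0.084, 0.2101]
ee_rot: [-179.9, -0.0, 89.9]
ft_force: [0.3, 0.6, -0.3]
opening: 0.0942
grip_force: 0.0
```

jog_arm([
  {"tx": 0, "ty": 0, "tz": 3, "wx": 0, "wy": 0, "wz": 0},
  {"tx": 0, "ty": 0, "tz": 3, "wx": 0, "wy": 0, "wz": 0},
  {"tx": 0, "ty": 0, "tz": 0, "wx": 0, "wy": 0, "wz": 0},
  {"tx": 0, "ty": 0, "tz": 0, "wx": 0, "wy": 0, "wz": 0},
  {"tx": 0, "ty": 0, "tz": 0, "wx": 0, "wy": 0, "wz": 0},
])

```text
time: 15.07
eef_pos: [0.4278, -0.0848, 0.1521]
ee_rot: [179.9, 0.0, 89.9]
ft_force: [-0.0, 0.3, 0.3]
opening: 0.0941
grip_force: 0.0
```

Run:
```python
from h import *
s=sense(); print(s['time'],s['eef_pos'],s['ee_rot'],s['ft_force'],s['opening'])
p=snapshot('wrist'); a=p['image'].copy()
for X in [(.427,-.085,.102),(.427,-.085,.0)]:
    u=proj(p,X,s); print(u); cv2.drawMarker(a,tuple(int(i) for i in u),(0,0,255))
p=snapshot('scene'); b=cv2.resize(p['image'][90:290,200:440],(480,400))
cv2.imwrite('pics/w7.png',np.hstack([a[:,160:480],b]))
```

```text
15.0667 [ 0.42782383 -0.08482167  0.15207668] [1.79937231e+02 1.39668934e-02 8.99385034e+01] [-0.00650658  0.34388285  0.33543042] 0.09407599271410126
[327.97902842 219.77367611]
[328.11114599 183.65552245]
```

View pics/w7.png

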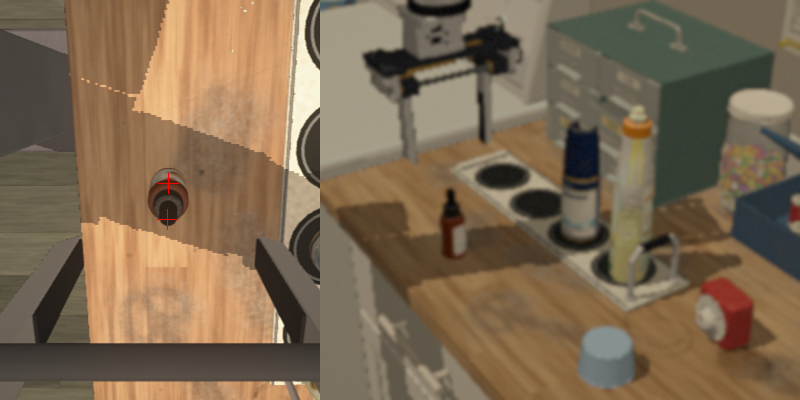

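jog_arm([
  {"tx": 0, "ty": 0, "tz": 3, "wx": 0, "wy": 0, "wz": 0},
  {"tx": 0, "ty": 0, "tz": 3, "wx": 0, "wy": 0, "wz": 0},
  {"tx": 0, "ty": 0, "tz": 3, "wx": 0, "wy": 0, "wz": 0},
  {"tx": 0, "ty": 0, "tz": 2, "wx": 0, "wy": 0, "wz": 0},
  {"tx": 0, "ty": 0, "tz": 1, "wx": 0, "wy": 0, "wz": 0},
])

```text
time: 15.58
eef_pos: [0.4265, -0.0844, 0.0293]
ee_rot: [-179.8, -0.1, 89.9]
ft_force: [-0.6, -0.0, 0.1]
opening: 0.0934
grip_force: 0.0
```

jog_arm([
  {"tx": 0, "ty": 0, "tz": 0.6, "wx": 0, "wy": 0, "wz": 0},
  {"tx": 0, "ty": 0, "tz": 0, "wx": 0, "wy": 0, "wz": 0},
  {"tx": 0, "ty": 0, "tz": 0, "wx": 0, "wy": 0, "wz": 0},
  {"tx": 0, "ty": 0, "tz": 0, "wx": 0, "wy": 0, "wz": 0},
  {"tx": 0, "ty": 0, "tz": 0, "wx": 0, "wy": 0, "wz": 0},
], grip=1)

```text
time: 16.0
eef_pos: [0.4285, -0.085, 0.0266]
ee_rot: [179.8, 0.1, 89.9]
ft_force: [0.2, 0.3, 0.0]
opening: 0.064
grip_force: 0.0
```

jog_arm([
  {"tx": 0, "ty": 0, "tz": 0, "wx": 0, "wy": 0, "wz": 0},
  {"tx": 0, "ty": 0, "tz": 0, "wx": 0, "wy": 0, "wz": 0},
  {"tx": 0, "ty": 0, "tz": 0, "wx": 0, "wy": 0, "wz": 0},
  {"tx": 0, "ty": 0, "tz": 0, "wx": 0, "wy": 0, "wz": 0},
  {"tx": 0, "ty": 0, "tz": 0, "wx": 0, "wy": 0, "wz": 0},
])

```text
time: 16.42
eef_pos: [0.4271, -0.0845, 0.025]
ee_rot: [180.0, -0.0, 89.9]
ft_force: [0.2, 0.2, 0.6]
opening: 0.0319
grip_force: 30.0
```

jog_arm([
  {"tx": 0, "ty": 0, "tz": 0, "wx": 0, "wy": 0, "wz": 0},
])

```text
time: 16.5
eef_pos: [0.4271, -0.0845, 0.025]
ee_rot: [180.0, -0.0, 89.9]
ft_force: [-0.4, 0.2, 0.5]
opening: 0.032
grip_force: 30.0
```

jog_arm([
  {"tx": 0, "ty": 0, "tz": -1, "wx": 0, "wy": 0, "wz": 0},
  {"tx": 0, "ty": 0, "tz": -2, "wx": 0, "wy": 0, "wz": 0},
  {"tx": 1, "ty": 0, "tz": -2, "wx": 0, "wy": 0, "wz": 0},
  {"tx": 2, "ty": 1, "tz": 0, "wx": 0, "wy": 0, "wz": 0},
  {"tx": 0.75, "ty": 3, "tz": 0, "wx": 0, "wy": 0, "wz": 0},
])

```text
time: 16.92
eef_pos: [0.4662, -0.0458, 0.0772]
ee_rot: [179.9, -0.0, 89.9]
ft_force: [0.4, 0.3, 0.5]
opening: 0.0315
grip_force: 30.0
```

jog_arm([
  {"tx": 0, "ty": 3, "tz": 0, "wx": 0, "wy": 0, "wz": 0},
  {"tx": 0, "ty": 3, "tz": 0, "wx": 0, "wy": 0, "wz": 0},
  {"tx": 0, "ty": 3, "tz": 0, "wx": 0, "wy": 0, "wz": 0},
  {"tx": 0, "ty": 2.9, "tz": 0, "wx": 0, "wy": 0, "wz": 0},
  {"tx": 0, "ty": 0, "tz": 0, "wx": 0, "wy": 0, "wz": 0},
])

```text
time: 17.33
eef_pos: [0.5903, -0.0473, 0.0745]
ee_rot: [179.9, -0.0, 90.0]
ft_force: [-0.6, 0.5, -1.2]
opening: 0.0318
grip_force: 30.0
```

jog_arm([
  {"tx": 0, "ty": 0, "tz": 0, "wx": 0, "wy": 0, "wz": 0},
  {"tx": 0, "ty": 0, "tz": 0, "wx": 0, "wy": 0, "wz": 0},
  {"tx": 0, "ty": 0, "tz": 0, "wx": 0, "wy": 0, "wz": 0},
])

```text
time: 17.58
eef_pos: [0.5851, -0.0472, 0.0752]
ee_rot: [-180.0, -0.0, 89.9]
ft_force: [0.3, -0.4, -0.0]
opening: 0.0319
grip_force: 30.0
```

Run:
```python
from h import *
s=sense(); print(s['time'],s['eef_pos'],s['ee_rot'],s['ft_force'],s['opening'])
p=snapshot('wrist'); a=p['image'].copy(); e=np.array(s['eef_pos'])
for X in [(.586,-.047,.01),(.584,.052,.01),e+[0,0,.077]]:
    u=proj(p,X,s); print(u); cv2.drawMarker(a,tuple(int(i) for i in u),(0,0,255))
p=snapshot('scene'); b=cv2.resize(p['image'][90:290,200:440],(480,400))
cv2.imwrite('pics/w8.png',np.hstack([a[:,160:480],b]))
```

```text
17.5833 [ 0.58511673 -0.04717937  0.07520477] [-1.79966137e+02 -6.78738910e-03  8.99356719e+01] [ 0.31916978 -0.44335209 -0.03117634] 0.031872685735993514
[330.51836095 212.25097764]
[327.39581208  66.55201149]
[329.55100433 345.06417561]
```

View pics/w8.png

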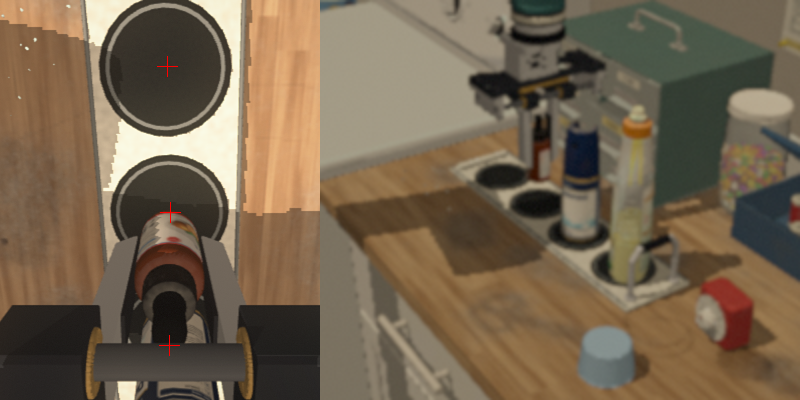

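jog_arm([
  {"tx": 0, "ty": 0, "tz": 1.5, "wx": 0, "wy": 0, "wz": 0},
  {"tx": 0, "ty": 0, "tz": 1.5, "wx": 0, "wy": 0, "wz": 0},
  {"tx": 0, "ty": 0, "tz": 0.8, "wx": 0, "wy": 0, "wz": 0},
  {"tx": 0, "ty": 0, "tz": 0, "wx": 0, "wy": 0, "wz": 0},
  {"tx": 0, "ty": 0, "tz": 0, "wx": 0, "wy": 0, "wz": 0},
])

```text
time: 18.1
eef_pos: [0.5857, -0.0472, 0.0371]
ee_rot: [-180.0, -0.0, 89.9]
ft_force: [0.6, 0.8, -0.9]
opening: 0.0317
grip_force: 30.0
```

jog_arm([
  {"tx": 0, "ty": 0, "tz": 0.2, "wx": 0, "wy": 0, "wz": 0},
  {"tx": 0, "ty": 0, "tz": 0, "wx": 0, "wy": 0, "wz": 0},
  {"tx": 0, "ty": 0, "tz": 0, "wx": 0, "wy": 0, "wz": 0},
])

```text
time: 18.35
eef_pos: [0.5864, -0.0473, 0.0355]
ee_rot: [180.0, 0.0, 89.9]
ft_force: [-0.5, -0.4, -0.1]
opening: 0.0318
grip_force: 30.0
```

jog_arm([
  {"tx": 0, "ty": 0, "tz": 0.1, "wx": 0, "wy": 0, "wz": 0},
  {"tx": 0, "ty": 0, "tz": 0, "wx": 0, "wy": 0, "wz": 0},
  {"tx": 0, "ty": 0, "tz": 0, "wx": 0, "wy": 0, "wz": 0},
])

```text
time: 18.6
eef_pos: [0.5866, -0.0473, 0.0347]
ee_rot: [179.9, 0.0, 89.9]
ft_force: [-1.1, -0.1, 1.9]
opening: 0.0316
grip_force: 30.0
```

jog_arm([
  {"tx": 0, "ty": 0, "tz": 0, "wx": 0, "wy": 0, "wz": 0},
  {"tx": 0, "ty": 0, "tz": 0, "wx": 0, "wy": 0, "wz": 0},
  {"tx": 0, "ty": 0, "tz": 0, "wx": 0, "wy": 0, "wz": 0},
  {"tx": 0, "ty": 0, "tz": 0, "wx": 0, "wy": 0, "wz": 0},
  {"tx": 0, "ty": 0, "tz": 0, "wx": 0, "wy": 0, "wz": 0},
], grip=0)

```text
time: 19.02
eef_pos: [0.586, -0.0472, 0.0338]
ee_rot: [-180.0, -0.0, 89.9]
ft_force: [0.5, 0.3, -0.5]
opening: 0.0615
grip_force: 0.0
```

jog_arm([
  {"tx": 0, "ty": 0, "tz": -2, "wx": 0, "wy": 0, "wz": 0},
  {"tx": 0, "ty": 0, "tz": -2.5, "wx": 0, "wy": 0, "wz": 0},
  {"tx": 0, "ty": 0, "tz": -2.5, "wx": 0, "wy": 0, "wz": 0},
  {"tx": 0, "ty": 0, "tz": -2.5, "wx": 0, "wy": 0, "wz": 0},
  {"tx": 0, "ty": 0, "tz": -2, "wx": 0, "wy": 0, "wz": 0},
])

```text
time: 19.43
eef_pos: [0.5866, -0.0473, 0.1511]
ee_rot: [179.9, 0.0, 89.9]
ft_force: [-0.1, 0.4, -0.6]
opening: 0.0928
grip_force: 0.0
```

jog_arm([
  {"tx": 0, "ty": -3.2, "tz": 0, "wx": 0, "wy": 0, "wz": 0},
  {"tx": 0, "ty": -3.2, "tz": 0, "wx": 0, "wy": 0, "wz": 0},
  {"tx": 0, "ty": -3.2, "tz": 0, "wx": 0, "wy": 0, "wz": 0},
  {"tx": 0, "ty": -3.2, "tz": 0, "wx": 0, "wy": 0, "wz": 0},
  {"tx": -3, "ty": 0, "tz": 0, "wx": 0, "wy": 0, "wz": 0},
])

```text
time: 19.85
eef_pos: [0.4523, -0.073, 0.1475]
ee_rot: [-179.7, -0.2, 90.2]
ft_force: [-0.7, 0.4, -0.5]
opening: 0.0941
grip_force: 0.0
```

jog_arm([
  {"tx": -3.5, "ty": 0, "tz": 0, "wx": 0, "wy": 0, "wz": 0},
  {"tx": -3.5, "ty": 0, "tz": 0, "wx": 0, "wy": 0, "wz": 0},
  {"tx": -3.5, "ty": 0, "tz": 0, "wx": 0, "wy": 0, "wz": 0},
  {"tx": -3.5, "ty": 0, "tz": 0, "wx": 0, "wy": 0, "wz": 0},
  {"tx": -3.5, "ty": 0, "tz": 0, "wx": 0, "wy": 0, "wz": 0},
])

```text
time: 20.27
eef_pos: [0.4576, -0.2537, 0.1491]
ee_rot: [180.0, 0.0, 89.9]
ft_force: [0.4, 0.4, -0.5]
opening: 0.0941
grip_force: 0.0
```

jog_arm([
  {"tx": -3.5, "ty": 0, "tz": 0, "wx": 0, "wy": 0, "wz": 0},
  {"tx": -3.5, "ty": 0, "tz": 0, "wx": 0, "wy": 0, "wz": 0},
  {"tx": -3.5, "ty": 0, "tz": 0, "wx": 0, "wy": 0, "wz": 0},
  {"tx": -2.5, "ty": 0, "tz": 0, "wx": 0, "wy": 0, "wz": 0},
  {"tx": 0, "ty": 0, "tz": 0, "wx": 0, "wy": 0, "wz": 0},
])

```text
time: 20.68
eef_pos: [0.4568, -0.3867, 0.148]
ee_rot: [-179.9, 0.1, 89.7]
ft_force: [-0.5, -0.2, -0.2]
opening: 0.0941
grip_force: 0.0
```

jog_arm([
  {"tx": 0, "ty": 0, "tz": 2.5, "wx": 0, "wy": 0, "wz": 0},
  {"tx": 0, "ty": 0, "tz": 2.5, "wx": 0, "wy": 0, "wz": 0},
  {"tx": 0, "ty": 0, "tz": 0, "wx": 0, "wy": 0, "wz": 0},
  {"tx": 0, "ty": 0, "tz": 0, "wx": 0, "wy": 0, "wz": 0},
  {"tx": 0, "ty": 0, "tz": 0, "wx": 0, "wy": 0, "wz": 0},
])

```text
time: 21.1
eef_pos: [0.4583, -0.3819, 0.1001]
ee_rot: [179.9, 0.0, 90.0]
ft_force: [0.7, 0.1, 1.1]
opening: 0.0937
grip_force: 0.0
```

Run:
```python
from h import *
s=sense(); print(s['time'],s['eef_pos'],s['ee_rot'],s['ft_force'],s['opening'])
p=snapshot('wrist'); a=p['image'].copy()
for X in [(.459,-.382,.04),(.459,-.382,0)]:
    u=proj(p,X,s); print(u); cv2.drawMarker(a,tuple(int(i) for i in u),(0,0,255))
for r in outline_of(p,'blue_cap'): print(r['score'],r['rect'])
p=snapshot('scene'); b=cv2.resize(p['image'][90:290,200:440],(480,400))
cv2.imwrite('pics/w9.png',np.hstack([a[:,160:480],b]))
```

```text
21.1 [ 0.45833694 -0.38192679  0.10013401] [1.79941445e+02 3.99960653e-02 8.99766144e+01] [0.72778858 0.07435773 1.07169482] 0.0937140148520095
[330.09806821 214.79569619]
[329.88411584 198.84732036]
0.64 [294.0, 168.4, 371.1, 254.6]
```

View pics/w9.png

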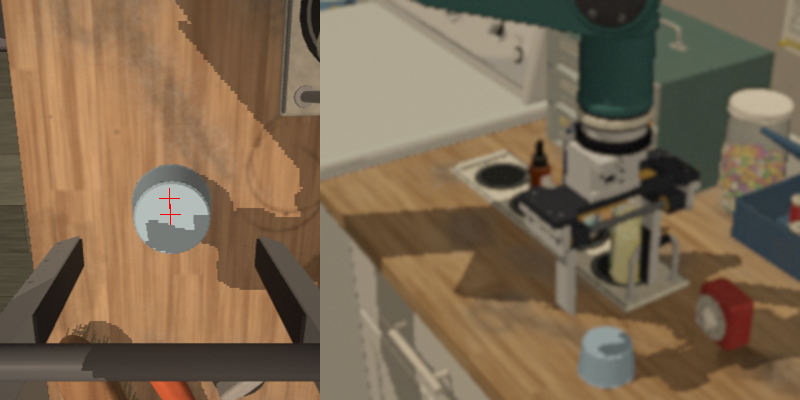

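jog_arm([
  {"tx": 0, "ty": 0.2, "tz": 3, "wx": 0, "wy": 0, "wz": 0},
  {"tx": 0, "ty": 0, "tz": 3, "wx": 0, "wy": 0, "wz": 0},
  {"tx": 0, "ty": 0, "tz": 1.5, "wx": 0, "wy": 0, "wz": 0},
  {"tx": 0, "ty": 0, "tz": 0.8, "wx": 0, "wy": 0, "wz": 0},
  {"tx": 0, "ty": 0, "tz": 0.5, "wx": 0, "wy": 0, "wz": 0},
])

```text
time: 21.67
eef_pos: [0.4599, -0.3819, 0.0106]
ee_rot: [-180.0, -0.0, 90.0]
ft_force: [-0.4, -0.3, -0.1]
opening: 0.0938
grip_force: 0.0
```

jog_arm([
  {"tx": 0, "ty": 0, "tz": 0.3, "wx": 0, "wy": 0, "wz": 0},
  {"tx": 0, "ty": 0, "tz": 0, "wx": 0, "wy": 0, "wz": 0},
  {"tx": 0, "ty": 0, "tz": 0, "wx": 0, "wy": 0, "wz": 0},
  {"tx": 0, "ty": 0, "tz": 0, "wx": 0, "wy": 0, "wz": 0},
  {"tx": 0, "ty": 0, "tz": 0, "wx": 0, "wy": 0, "wz": 0},
], grip=1)

```text
time: 22.08
eef_pos: [0.4604, -0.3827, 0.0092]
ee_rot: [179.9, 0.1, 89.9]
ft_force: [-0.3, -0.0, 0.4]
opening: 0.0639
grip_force: 0.0
```

jog_arm([
  {"tx": 0, "ty": 0, "tz": 0, "wx": 0, "wy": 0, "wz": 0},
  {"tx": 0, "ty": 0, "tz": 0, "wx": 0, "wy": 0, "wz": 0},
  {"tx": 0, "ty": 0, "tz": 0, "wx": 0, "wy": 0, "wz": 0},
])

```text
time: 22.33
eef_pos: [0.4603, -0.3826, 0.0089]
ee_rot: [179.9, 0.1, 89.9]
ft_force: [-0.7, 0.3, 3.0]
opening: 0.0599
grip_force: 30.0
```

jog_arm([
  {"tx": 0, "ty": 0, "tz": -1, "wx": 0, "wy": 0, "wz": 0},
  {"tx": 0, "ty": 0, "tz": -2, "wx": 0, "wy": 0, "wz": 0},
  {"tx": 0, "ty": 0, "tz": -3, "wx": 0, "wy": 0, "wz": 0},
  {"tx": 0, "ty": 0, "tz": -3, "wx": 0, "wy": 0, "wz": 0},
  {"tx": 0, "ty": 0, "tz": -3, "wx": 0, "wy": 0, "wz": 0},
])

```text
time: 22.75
eef_pos: [0.4594, -0.3816, 0.1291]
ee_rot: [-180.0, -0.1, 89.9]
ft_force: [-0.2, -0.4, -1.4]
opening: 0.0604
grip_force: 29.7
```

jog_arm([
  {"tx": 2, "ty": 0, "tz": 0, "wx": 0, "wy": 0, "wz": 0},
  {"tx": 3.5, "ty": 0, "tz": 0, "wx": 0, "wy": 0, "wz": 0},
  {"tx": 3.5, "ty": 0, "tz": 0, "wx": 0, "wy": 0, "wz": 0},
  {"tx": 3.5, "ty": 0, "tz": 0, "wx": 0, "wy": 0, "wz": 0},
  {"tx": 3.5, "ty": 0, "tz": 0, "wx": 0, "wy": 0, "wz": 0},
])

```text
time: 23.17
eef_pos: [0.4595, -0.2206, 0.1282]
ee_rot: [180.0, -0.0, 89.9]
ft_force: [0.3, 1.2, -0.1]
opening: 0.0603
grip_force: 29.7
```

jog_arm([
  {"tx": 3.5, "ty": 0, "tz": 0, "wx": 0, "wy": 0, "wz": 0},
  {"tx": 3.5, "ty": 0, "tz": 0, "wx": 0, "wy": 0, "wz": 0},
  {"tx": 3.5, "ty": 0, "tz": 0, "wx": 0, "wy": 0, "wz": 0},
  {"tx": 3.5, "ty": 0, "tz": 0, "wx": 0, "wy": 0, "wz": 0},
  {"tx": 3.5, "ty": 0, "tz": 0, "wx": 0, "wy": 0, "wz": 0},
])

```text
time: 23.58
eef_pos: [0.4596, -0.0454, 0.1284]
ee_rot: [180.0, -0.0, 89.9]
ft_force: [1.5, -0.0, -0.9]
opening: 0.0604
grip_force: 29.7
```

jog_arm([
  {"tx": 3.5, "ty": 0, "tz": 0, "wx": 0, "wy": 0, "wz": 0},
  {"tx": 3.5, "ty": 0, "tz": 0, "wx": 0, "wy": 0, "wz": 0},
  {"tx": 2.9, "ty": 1.5, "tz": 0, "wx": 0, "wy": 0, "wz": 0},
  {"tx": 0, "ty": 2.5, "tz": 0, "wx": 0, "wy": 0, "wz": 0},
  {"tx": 0, "ty": 2.5, "tz": 0, "wx": 0, "wy": 0, "wz": 0},
])

```text
time: 24.0
eef_pos: [0.5254, 0.0541, 0.1287]
ee_rot: [180.0, -0.0, 90.2]
ft_force: [0.4, -0.7, 0.3]
opening: 0.0599
grip_force: 29.7
```

jog_arm([
  {"tx": 0, "ty": 2.5, "tz": 0, "wx": 0, "wy": 0, "wz": 0},
  {"tx": 0, "ty": 3.3, "tz": 0, "wx": 0, "wy": 0, "wz": 0},
  {"tx": 0, "ty": 0, "tz": 0, "wx": 0, "wy": 0, "wz": 0},
  {"tx": 0, "ty": 0, "tz": 0, "wx": 0, "wy": 0, "wz": 0},
  {"tx": 0, "ty": 0, "tz": 0, "wx": 0, "wy": 0, "wz": 0},
])

```text
time: 24.42
eef_pos: [0.5826, 0.0518, 0.1278]
ee_rot: [-179.9, -0.0, 89.9]
ft_force: [-0.5, -0.6, 0.0]
opening: 0.0607
grip_force: 29.7
```

Run:
```python
from h import *
s=sense(); print(s['time'],s['eef_pos'],s['ee_rot'],s['ft_force'],s['opening'],s['grip_force'])
p=snapshot('wrist'); a=p['image'].copy(); e=np.array(s['eef_pos'])
for X in [(.584,.051,.01),e+[0,0,.031]]:
    u=proj(p,X,s); print(u); cv2.drawMarker(a,tuple(int(i) for i in u),(0,0,255))
p=snapshot('scene'); b=cv2.resize(p['image'][90:290,200:440],(480,400))
cv2.imwrite('pics/w10.png',np.hstack([a[:,160:480],b]))
```

```text
24.4167 [0.58257848 0.05179892 0.12777168] [-1.79915584e+02 -9.36001349e-03  8.99395451e+01] [-0.52392748 -0.56811708  0.01375673] 0.060670073997351665 29.73434735020419
[331.0256982 193.9943745]
[329.36640446 278.39570969]
```

View pics/w10.png

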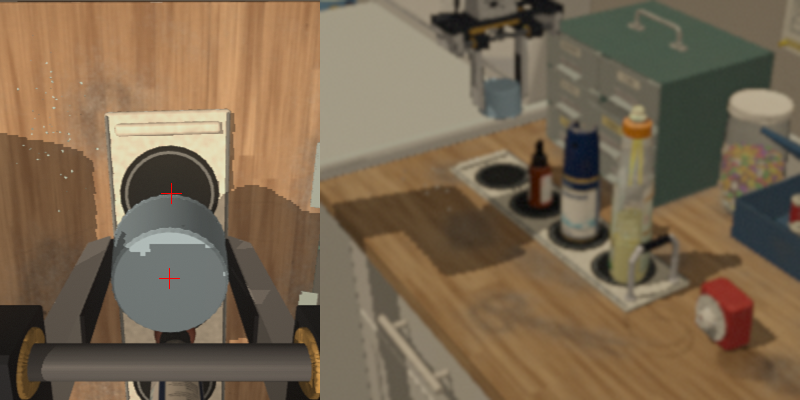

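jog_arm([
  {"tx": 0, "ty": 0, "tz": 3, "wx": 0, "wy": 0, "wz": 0},
  {"tx": 0, "ty": 0, "tz": 3, "wx": 0, "wy": 0, "wz": 0},
  {"tx": 0, "ty": 0, "tz": 2.5, "wx": 0, "wy": 0, "wz": 0},
  {"tx": 0, "ty": 0, "tz": 1.2, "wx": 0, "wy": 0, "wz": 0},
  {"tx": 0, "ty": 0, "tz": 0.6, "wx": 0, "wy": 0, "wz": 0},
])

```text
time: 24.93
eef_pos: [0.581, 0.0518, 0.0232]
ee_rot: [-179.8, -0.0, 89.9]
ft_force: [-0.1, -0.2, 0.6]
opening: 0.0605
grip_force: 29.7
```

jog_arm([
  {"tx": 0, "ty": 0, "tz": 0.2, "wx": 0, "wy": 0, "wz": 0},
  {"tx": 0, "ty": 0, "tz": 0, "wx": 0, "wy": 0, "wz": 0},
  {"tx": 0, "ty": 0, "tz": 0, "wx": 0, "wy": 0, "wz": 0},
  {"tx": 0, "ty": 0, "tz": 0, "wx": 0, "wy": 0, "wz": 0},
])

```text
time: 25.27
eef_pos: [0.5846, 0.0518, 0.025]
ee_rot: [179.8, -0.0, 89.9]
ft_force: [0.4, -0.4, 0.3]
opening: 0.0605
grip_force: 29.7
```

jog_arm([
  {"tx": 0, "ty": 0, "tz": 0.2, "wx": 0, "wy": 0, "wz": 0},
  {"tx": 0, "ty": 0, "tz": 0, "wx": 0, "wy": 0, "wz": 0},
  {"tx": 0, "ty": 0, "tz": 0, "wx": 0, "wy": 0, "wz": 0},
])

```text
time: 25.52
eef_pos: [0.5834, 0.0518, 0.0213]
ee_rot: [180.0, -0.0, 89.9]
ft_force: [-0.9, 0.3, 0.3]
opening: 0.0605
grip_force: 29.7
```

jog_arm([
  {"tx": 0, "ty": 0, "tz": 0.2, "wx": 0, "wy": 0, "wz": 0},
  {"tx": 0, "ty": 0, "tz": 0, "wx": 0, "wy": 0, "wz": 0},
  {"tx": 0, "ty": 0, "tz": 0, "wx": 0, "wy": 0, "wz": 0},
])

```text
time: 25.77
eef_pos: [0.5834, 0.0518, 0.019]
ee_rot: [180.0, -0.0, 89.9]
ft_force: [0.6, 0.3, 0.9]
opening: 0.0608
grip_force: 29.8
```

jog_arm([
  {"tx": 0, "ty": 0, "tz": 0, "wx": 0, "wy": 0, "wz": 0},
  {"tx": 0, "ty": 0, "tz": 0, "wx": 0, "wy": 0, "wz": 0},
  {"tx": 0, "ty": 0, "tz": 0, "wx": 0, "wy": 0, "wz": 0},
  {"tx": 0, "ty": 0, "tz": 0, "wx": 0, "wy": 0, "wz": 0},
  {"tx": 0, "ty": 0, "tz": 0, "wx": 0, "wy": 0, "wz": 0},
], grip=0)

```text
time: 26.18
eef_pos: [0.5832, 0.0518, 0.0189]
ee_rot: [-180.0, -0.0, 89.9]
ft_force: [0.0, 0.1, 0.9]
opening: 0.0902
grip_force: 0.0
```

jog_arm([
  {"tx": 0, "ty": 0, "tz": -2, "wx": 0, "wy": 0, "wz": 0},
  {"tx": 0, "ty": 0, "tz": -3, "wx": 0, "wy": 0, "wz": 0},
  {"tx": 0, "ty": 0, "tz": -3, "wx": 0, "wy": 0, "wz": 0},
  {"tx": 0, "ty": 0, "tz": -3, "wx": 0, "wy": 0, "wz": 0},
  {"tx": 0, "ty": 0, "tz": -3, "wx": 0, "wy": 0, "wz": 0},
])

```text
time: 26.6
eef_pos: [0.583, 0.0518, 0.1603]
ee_rot: [-180.0, -0.0, 89.9]
ft_force: [0.4, -0.4, -1.1]
opening: 0.0945
grip_force: 0.0
```

jog_arm([
  {"tx": 2, "ty": -3, "tz": -3, "wx": 0, "wy": 0, "wz": 0},
  {"tx": 2, "ty": -3, "tz": -1, "wx": 0, "wy": 0, "wz": 0},
  {"tx": 2, "ty": -3, "tz": 0, "wx": 0, "wy": 0, "wz": 0},
  {"tx": 2, "ty": -3, "tz": 0, "wx": 0, "wy": 0, "wz": 0},
  {"tx": 2, "ty": -3, "tz": 0, "wx": 0, "wy": 0, "wz": 0},
])

```text
time: 27.02
eef_pos: [0.4354, 0.1503, 0.1961]
ee_rot: [179.9, -0.0, 89.9]
ft_force: [0.2, 1.0, -0.0]
opening: 0.0939
grip_force: 0.0
```

jog_arm([
  {"tx": 3.5, "ty": -1.5, "tz": 0, "wx": 0, "wy": 0, "wz": 0},
  {"tx": 3.5, "ty": -1.5, "tz": 0, "wx": 0, "wy": 0, "wz": 0},
  {"tx": 3.5, "ty": -1.5, "tz": 0, "wx": 0, "wy": 0, "wz": 0},
  {"tx": 0, "ty": 0, "tz": 0, "wx": 0, "wy": 0, "wz": 0},
  {"tx": 0, "ty": 0, "tz": 0, "wx": 0, "wy": 0, "wz": 0},
])

```text
time: 27.43
eef_pos: [0.3909, 0.2561, 0.1957]
ee_rot: [180.0, 0.0, 90.2]
ft_force: [0.4, -0.6, 0.8]
opening: 0.094
grip_force: 0.0
```

Run:
```python
from h import *
s=sense(); print(s['time'],s['eef_pos'],s['opening'])
t=snapshot('top'); a=t['image'].copy()
pads=[(.584,.051),(.586,-.047),(.5892,-.1445),(.5905,-.243)]; tops=[.05,.112,.171,.236]
for q,z in zip(pads,tops): print(proj(t,(*q,.01)).round(1),proj(t,(*q,z)).round(1)); 
for n in ['soap_bottle','aerosol_can','dropper_bottle','blue_cap']:
  for r in outline_of(t,n): print(n,r['score'],r['rect'])
p=snapshot('scene')
A=cv2.resize(a[130:200,215:415],(800,280),interpolation=cv2.INTER_CUBIC);B=cv2.resize(p['image'][110:250,200:440],(549,320),interpolation=cv2.INTER_CUBIC)
for q,z in zip(pads,tops):
  u=proj(t,(*q,z)); cv2.drawMarker(A,(int((u[0]-214.5)*4),int((u[1]-129.5)*4)),(0,0,255))
c=np.zeros((320,800,3),np.uint8);c[:,:549]=B
cv2.imwrite('pics/f.png',np.vstack([A,c]))
```

```text
27.4333 [0.39085202 0.25605619 0.19572288] 0.09398678110876786
[248.2 171.5] [245.7 169.3]
[287.2 169.7] [284.1 163.6]
[326.  167.5] [326.6 157. ]
[365.1 166. ] [374.8 150.1]
soap_bottle 0.76 [355.8, 143.6, 390.2, 176.5]
soap_bottle 0.27 [315.0, 147.2, 337.3, 173.7]
aerosol_can 0.85 [317.0, 147.6, 339.0, 174.3]
dropper_bottle 0.76 [281.9, 159.5, 293.0, 177.5]
blue_cap 0.92 [231.6, 160.1, 260.6, 179.6]
blue_cap 0.58 [416.2, 141.7, 448.4, 168.6]
```

View pics/f.png

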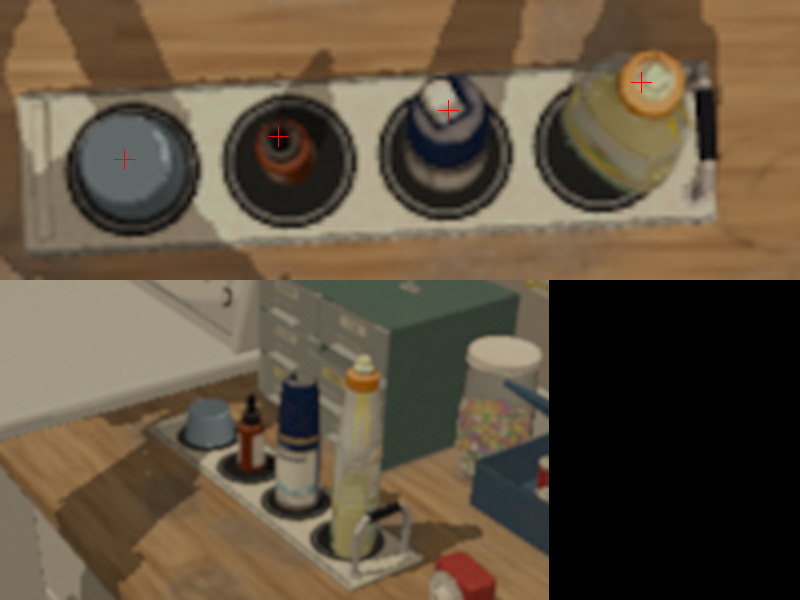

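```bash
cat > fit.py <<'E'
from h import *
from scipy.optimize import minimize
prof={'soap_bottle':[(0,.0225,.038),(.006,.0245,.0405),(.14,.022,.037),(.19,.017,.017),(.188,.017,.017),(.212,.017,.017),(.214,.007,.007),(.226,.007,.007)],
'aerosol_can':[(0,.0245,.0245),(.107,.0245,.0245),(.107,.023,.023),(.161,.023,.023)],
'dropper_bottle':[(0,.0165,.0165),(.06,.0165,.0165),(.06,.012,.012),(.077,.012,.012),(.077,.0065,.0065),(.102,.0065,.0065)],
'blue_cap':[(0,.0325,.0325),(.035,.0325,.0325),(.04,.028,.028)]}
th=np.linspace(0,2*np.pi,32,endpoint=False)
def mask(p,n,q):
    c,s_=np.cos(q[2]),np.sin(q[2]); L=prof[n]; m=np.zeros((1600,2560),np.uint8); rings=[]
    for z,a,b in L:
        X=a*np.cos(th);Y=b*np.sin(th)
        rings.append(np.array([(proj(p,(q[0]+c*x-s_*y,q[1]+s_*x+c*y,z+.01))+.5)*4 for x,y in zip(X,Y)],np.float32))
    for r1,r2 in zip(rings,rings[1:]): cv2.fillConvexPoly(m,cv2.convexHull(np.vstack([r1,r2])).astype(np.int32),1)
    return cv2.resize(m.astype(np.float32),(640,400),interpolation=cv2.INTER_AREA)
if __name__=='__main__':
    V=[snapshot('top'),snapshot('scene')]
    for n,q0 in [('soap_bottle',(.5905,-.245)),('aerosol_can',(.589,-.1445)),('dropper_bottle',(.586,-.047)),('blue_cap',(.584,.051))]:
        T=[]
        for p in V:
            rs=[r for r in outline_of(p,n) if np.hypot(*(np.argwhere(r['pixels']).mean(0)[::-1]-proj(p,(*q0,.07))))<25]
            if rs: T.append((p,np.array(rs[0]['pixels'],np.float32)))
        for TT in ([T]+[[t] for t in T]):
          best=None
          for y0 in ([0,.8,1.57,2.36] if n[0]=='s' else [0]):
            def cost(w):
                q=(q0[0]+w[0]/100,q0[1]+w[1]/100,w[2] if n[0]=='s' else 0)
                return sum(np.abs(mask(p,n,q)-m).sum()/m.sum() for p,m in TT)
            r=minimize(cost,[0,0,y0],method='Nelder-Mead',options=dict(maxiter=70,initial_simplex=[[0,0,y0],[1,0,y0],[0,1,y0],[.3,.3,y0+.4]]))
            if best is None or r.fun<best.fun: best=r
          print(n,len(TT),'offset mm',(best.x[:2]*10).round(1),'yaw',best.x[2].round(2),'cost',round(best.fun,3))
E
python3 fit.py
```

```text
soap_bottle 2 offset mm [ 2.2 -5.9] yaw 2.24 cost 0.301
soap_bottle 1 offset mm [ 2.6 -5.9] yaw 2.14 cost 0.137
soap_bottle 1 offset mm [ 5.3 -2. ] yaw 2.33 cost 0.15
aerosol_can 2 offset mm [ 0.7 -1.1] yaw 0.32 cost 0.251
aerosol_can 1 offset mm [-1.  -1.1] yaw 0.18 cost 0.153
aerosol_can 1 offset mm [2.2 1.1] yaw 0.18 cost 0.09
dropper_bottle 2 offset mm [ 1.9 -0.1] yaw 0.36 cost 0.224
dropper_bottle 1 offset mm [ 2.1 -0.1] yaw 0.18 cost 0.099
dropper_bottle 1 offset mm [3.2 3.2] yaw 0.36 cost 0.104
blue_cap 2 offset mm [-0.1 -0.9] yaw 0.29 cost 0.31
blue_cap 1 offset mm [-0.2 -2.1] yaw 0.14 cost 0.178
blue_cap 1 offset mm [1.2 2.6] yaw 0.44 cost 0.106
```

```bash
python3 -c "
from bench import *
print(close_job())"
```

```text
the job is handed in; nothing more can be done
None
```

I handed the job in with all four items upright on their pads in height order from the handle; by my camera fit the soap bottle stands about 8 mm off its pad's centre, the others 1 to 2 mm (limit 15 mm), and I left the timer alone.

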